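# Bring the weighed ball to the carton in the scoop

### The arm

A 6-joint arm with a two-finger parallel gripper is mounted at the origin on the work surface. World frame = base frame: x ahead of the robot, y to its left, z up, the work surface at z = 0. Lengths are in m, angles in rad, forces in N, time in s.
With the tool pointing down it reaches from about 0.425 to 0.95 m from the base axis. Payload 3.5 kg.
Tool frame: the origin (TCP) lies at the very end of the fingers, on their centre line; the grasp point (between the pads) lies 19 mm behind it (manip.pinch_z is the distance from the TCP to the grasp point, in m); z points along the fingers, y is the line along which they close (so a half turn about z gives the same grasp; the last joint's range is limited). The gripper opens to 85 mm and grips with 20 to 120 N. Pads are 22 mm wide; open, the fingers measure 114 mm over their backs; the gripper's body (76 mm by 85 mm) begins 54 mm behind the grasp point. The pads swing forward as they close: fully open they stand 13 mm farther back than shut.
Start: joints at [0.998, 0.286, 1.577, -0, 1.279, -0.15], TCP at [0.277, 0.616, 0.202] pointing down, gripper open.
Joint ranges: [-2.77, 2.77], [-0.9, 2.22], [0.21, 2.48], [-1.53, 4.67], [0.24, 2.81], [-2.84, 2.84]. Speed limits (rad/s): [2.79, 2.79, 3.14, 3.14, 3.14, 3.14].

### API

Orientations are given as a rotation vector (axis times angle).
In Python, from cell import manip gives the robot as it stands.
- The arm moves only by the tool step_arm, never from a script. Its argument "commands" is a list of rows, each an object with "gripper": the closure, from 0 (fully open) to 1 (shut); "offset": the shift along the world's x, y, z scaled (see below), a list of three; "twist": the turn, a rotation vector about the world's x, y, z scaled (see below), a list of three. A call has exactly 10 rows; each row is the pose to reach, as a shift and turn from the pose commanded when the call began, turning the shorter way round; what a row does not reach only later rows make up. The controller multiplies each number of a shift by 400 mm and each number of a turn by pi rad. A row lasts 1/12 s, in which the tool goes at most 41.7 mm and 7.16 degrees, less where a joint would pass 70% of its speed; a pose out of reach is approached as far as the arm can. A call with a number of a shift or a turn outside -1 to 1 is refused whole. A call with a gripper value outside its range is refused whole. The fingers move at their own pace and stop on an object; "force" is the grip in N (left out, the last holds). Time passes only in rows, so rows that repeat a pose let the fingers close, or fill a call up. It gives the time, the measured TCP pose, the force, the opening and the grip force at its end, in the units of the state.
- manip.sense(): the state, without advancing time (a new reading comes with each control period).
- manip.get_image(name): name is "scene" or "top" or "wrist"; returns a dict with "frame" (384x512x3 uint8, red, green, blue), "fx", "fy", "cx", "cy" (pixels), "dist_coeffs" ([k1, k2, p1, p2, k3] as OpenCV has them; the pictures are not rectified), "rvec" (rotation vector, rad) and "tvec" (3), from world to camera coordinates, as OpenCV has them. Camera axes: x right, y down, z forward; pixel columns grow to the right and rows downward; lengths in m; the calibration is good to about 2 mm. A picture is of the moment at which its call begins. There is no depth.
- manip.finish_job(): hands the job in; it is judged then, once.
The state is a dict: "t": time; "joints": joint angles; "dq": joint speeds; "joint_torque": joint torques, N m; "tcp_pos": TCP position; "eef_rot": TCP orientation; "wrist_force": force on the tool from outside, world axes, zero at the start; "moment": the same for the moment, N m; "width": opening from 0.0 (shut) to 1.0 (fully open); "gripper_force": force on a finger pad.
Only numpy, scipy, OpenCV 4.12 (cv2) and the standard library are available. Lean on these libraries where they do the work, as an engineer would, in place of code of your own. Each camera call takes 0.05 s, during which the arm holds its last target. There are 200 camera calls.

### The job

Lift the dark grey weighing scoop off the bench balance by its two side walls, with the loose steel ball lying in its dish, and swing it round a quarter turn so that its pouring lip reaches in, square, over the edge of the open carton that faces the balance; finish holding it there, still gripped, level and a few centimetres above the carton's rim, ready to pour but not pouring. Move smoothly: the ball must stay in the middle of the dish all the way and must not be touched, and the scoop must not knock or rest on the carton. Leave the tape dispenser, bin of balls, small box and marker where they are.

Things in the scene. Friction and masses are not known exactly. Their poses are not given: they have to be found in the camera images.
- scoop_mid (a point): loose dark grey plastic scoop, 130 x 60 mm, about 90 g: point 18 mm above its underside, over the lowest point of the dish, where it balances. x to the lip, y across, z up. Side walls upright, parallel, 60 mm over outer faces from x = -60 to +28 mm, tops 16 mm above this point. It stands on a 42 mm foot on the balance's carrier, lip away from the robot at the start (yaw within 0.5 rad).
- scoop_lip (a point): middle of the scoop's open pouring lip, 40 mm wide: 70 mm ahead of scoop_mid along x, 0.5 mm above it. The side walls fall from 34 mm above the underside to 22 mm here; the floor rises to 18.5 mm.
- ball_center (a point): centre of the loose steel ball, 25 mm, 64 g, lying in the smooth hollow of the scoop; at the middle its centre is over scoop_mid, 17.5 mm above the underside. It rolls freely: the hollow slopes 3 degrees near the middle, 14 degrees 30 mm from it along the length, so tilting by more than a few degrees or jerking (1 m/s2) sends it 1 to 3 cm off.
- balance: white bench balance, fixed, 240 mm along x, 190 mm wide, origin under the middle of its footprint; x points away from the robot, display and keys at the near (-x) end. Housing 52 mm high, with a round steel pan of 116 mm, top at 61 mm, its axis 40 mm ahead of the origin. It stands left or right of the carton.
- carrier (a point): middle of the top of the round dark grey carrier on the balance's pan, on which the scoop's foot stands: 56 mm in diameter, 13 mm high, its top 74 mm above the bench.
- carton: brown open carton, fixed, 200 mm along its x, 160 mm along its y, 120 mm high, walls 4 mm, empty but for a slip of paper; origin under the middle of its bottom. The balance stands on its +y or its -y side, so a 200 mm long edge (y = +80 or -80 mm) faces it. Four flaps hang down outside, reaching 32 mm beyond the walls and never above the rim.
- carton_mouth (a point): middle of the carton's open top, at the height of its rim (120 mm above the bench).
- tape_dispenser: bystander: dark grey desk tape dispenser with a roll of brown tape, 150 x 55 mm, 90 mm high, loose, on the far side of the bench; origin under its middle.
- ball_bin: bystander: blue open bin with more steel balls, 160 x 110 mm, 70 mm high, loose, far to the left; origin under its middle.
- small_box: bystander: pale box 110 x 75 mm, 50 mm high, loose, far to the right; origin under its middle.
- marker: bystander: white marker pen with black cap, 130 mm long, 15 mm thick, lying loose on the far side; origin under its middle.
Things that resemble listed ones, but are neither listed nor needed, are in the scene too. What is shaped like the part that bears scoop_mid but red or turquoise is not meant.

How it is judged:
On the way:
1. the scoop is lifted clear of the balance, level, with the ball in the middle of its dish (z of scoop_mid in the frame of balance above 0.112 m and angle between scoop_mid's own z axis and vertical below 0.15 rad and horizontal distance between ball_center and scoop_mid below 0.02 m), for 0.2 s.
At the end, for the whole second after the job is handed in: Gripped, carried by nothing else, still; level within 6 degrees, ball within 12 mm of the dish's middle. Scoop within 11 degrees of square to the carton's edge on the balance's side, its middle 3 cm or more that side, lip 1 cm or more inside the walls, underside 5 mm to 10 cm above the rim (angle between scoop_mid's own z axis and vertical below 0.1 rad and horizontal distance between ball_center and scoop_mid below 0.012 m and linear speed of scoop below 0.03 m/s and angle between the x axis of scoop_mid and the y axis of carton, either way round below 0.2 rad and x of scoop_lip in the frame of carton between -0.07 and 0.07 m and y of scoop_lip in the frame of carton between -0.07 and 0.07 m and z of scoop_mid in the frame of carton between 0.143 and 0.24 m and ((y of balance in the frame of carton above 0 m and y of scoop_mid in the frame of carton above 0.03 m) or (y of balance in the frame of carton below 0 m and y of scoop_mid in the frame of carton below -0.03 m)) and contact force between scoop and the fingers above 1 N and contact force between scoop and carton below 0.2 N and contact force between scoop and balance below 0.2 N); the arm keeps its last pose, push and grip.
It fails at once if the ball rolls more than 22 mm from the middle of the dish (horizontal distance between ball_center and scoop_mid above 0.022 m).
It fails at once if the scoop is tilted by more than 14 degrees (angle between scoop_mid's own z axis and vertical above 0.25 rad).
It fails at once if the robot touches the ball (contact force between ball and the fingers above 0.2 N or contact force between ball and the arm above 0.2 N).
It fails at once if the scoop knocks against the carton (contact force between scoop and carton above 4 N).
It fails at once if a bystander is moved more than 2 cm (distance of any of tape_dispenser, ball_bin, small_box, marker from where it was at the start of the episode above 0.02 m).
It also fails if it takes over 54 s, if anything falls off the work surface, if the arm or the gripper's body presses on something with over 40 N, if the wrist force passes 120 N, or if a joint passes its speed limit or range.

## Working session

There is one attempt and no reset: what is moved stays moved. The work goes in short steps, Python scripts to look and compute and a tool call to move; the robot and the scene stay as the last step left them, time stands still between calls to the robot, and variables do not carry over. Pictures are saved under pics/ and viewed, at most 10 in all, crops included, and the job is handed in when it is done.

Besides the shell and the picture viewer there is one more tool, called after "Call:" by a JSON object that holds its "method" and its "body", one argument or row to a line. step_arm: Moves the arm, as the interface text tells. Shifts and turns lie within -1 to 1; 1 stands for 400 mm of shift or pi rad of turn. Its arguments: {"type":"object","properties":{"commands":{"type":"array","items":{"type":"object","properties":{"gripper":{"type":"number"},"offset":{"type":"array","items":{"type":"number"}},"twist":{"type":"array","items":{"type":"number"}}}}},"force":{"type":"number"}},"required":["commands"]}

```bash
mkdir -p pics
cat > h.py <<'E'
import numpy as np, cv2
from cell import manip
def grab(n):
    d=manip.get_image(n); return d
def save(d,f): cv2.imwrite('pics/'+f,d['frame'][:,:,::-1])
def cam(d):
    K=np.array([[d['fx'],0,d['cx']],[0,d['fy'],d['cy']],[0,0,1.]]);R=cv2.Rodrigues(np.array(d['rvec'],float))[0]
    return K,np.array(d['dist_coeffs'],float),R,np.array(d['tvec'],float).reshape(3)
def rays(d,uv):
    K,D,R,t=cam(d); p=cv2.undistortPoints(np.array(uv,float).reshape(-1,1,2),K,D).reshape(-1,2)
    r=np.c_[p,np.ones(len(p))]@R; return -R.T@t, r/np.linalg.norm(r,axis=1)[:,None]
def plane(d,uv,z):
    c,r=rays(d,uv); return c+r*((z-c[2])/r[:,2])[:,None]
def tri(d1,u1,d2,u2):
    c1,r1=rays(d1,u1);c2,r2=rays(d2,u2);o=[]
    for a,b in zip(r1,r2):
        s=np.linalg.lstsq(np.c_[a,-b],c2-c1,rcond=None)[0]; p,q=c1+a*s[0],c2+b*s[1]; o.append(np.r_[(p+q)/2,np.linalg.norm(p-q)])
    return np.array(o)
def proj(d,P):
    K,D,R,t=cam(d); return cv2.projectPoints(np.array(P,float).reshape(-1,1,3),np.array(d['rvec'],float),t,K,D)[0].reshape(-1,2)
E
python3 - <<'E'
from h import *
import pickle
a=grab('scene');b=grab('top');w=grab('wrist');pickle.dump((a,b,w),open('i0.pkl','wb'))
cv2.imwrite('pics/a.png',np.hstack([cv2.resize(x['frame'],(400,300)) for x in (a,w)])[:,:,::-1])
cv2.imwrite('pics/b.png',cv2.resize(b['frame'],(800,600))[:,:,::-1])
for x in(a,b,w): print(rays(x,[[256,192]]),x['fx'])
print(manip.sense(),manip.pinch_z)
E
```

```text
(array([ 0.92482756, -0.65420756,  1.13740508]), array([[-0.30555746,  0.52075968, -0.79714741]])) 426.40690306762366
(array([0.30491352, 0.02051394, 1.35868878]), array([[ 0.16762383, -0.0059413 , -0.98583313]])) 407.5106020141923
(array([0.20818753, 0.64726275, 0.37280785]), array([[ 0.26983623, -0.12248294, -0.95508447]])) 313.11590475317394
{'t': 0.15, 'joints': array([ 9.97984805e-01,  2.87011358e-01,  1.57783012e+00,  8.11659746e-06,
        1.27863417e+00, -1.49980784e-01]), 'dq': array([ 0.00059949, -0.0024935 , -0.00423021,  0.00047802, -0.00081321,
        0.00061454]), 'joint_torque': array([ 1.44291440e-03, -4.06601715e+01, -2.93139696e+01, -8.93496076e-05,
        3.92544738e-03, -2.08691198e-06]), 'tcp_pos': array([0.27662929, 0.61508837, 0.20093794]), 'eef_rot': array([-6.59106367e-01, -3.07098471e+00,  2.76183157e-03]), 'wrist_force': array([-0.32584669,  0.08326931,  0.73775415]), 'moment': array([-0.01863815,  0.01609077, -0.00976435]), 'gripper_force': 0.0, 'width': 0.9993512635660693} 0.0187
```

View pics/b.png

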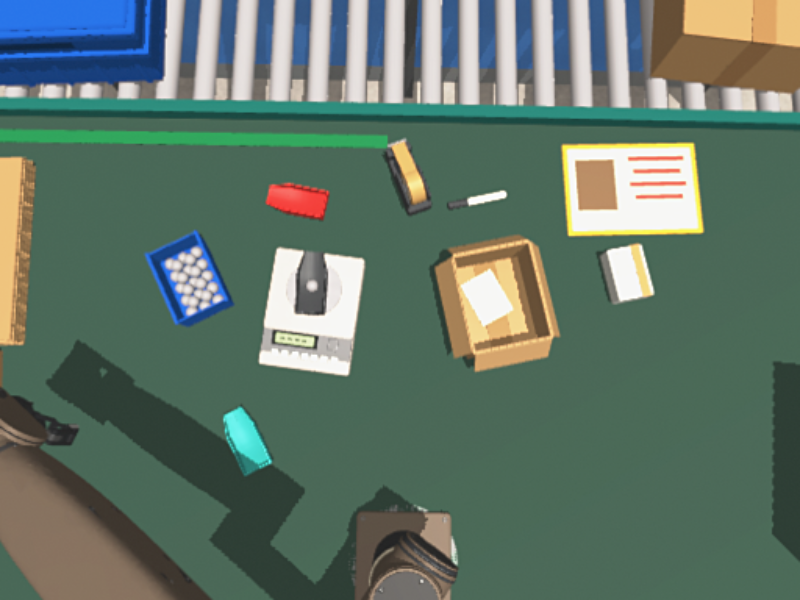

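View pics/a.png

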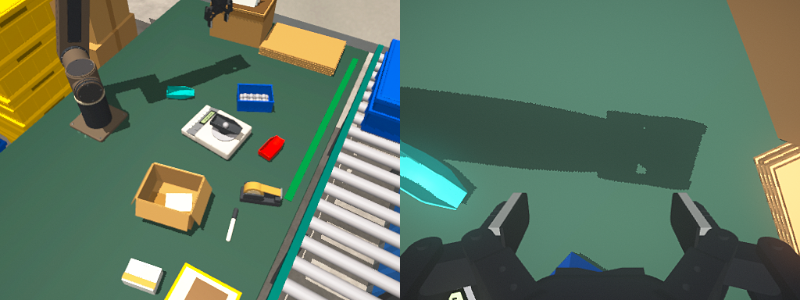

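Candidates for the scoop (top view, 800x600): dark grey on the balance at (312,285), red at (298,200) and turquoise at (247,440). I choose the dark grey one. The carton is at (497,300) and the balance lies on its left.

Run:
```python
from h import *
import pickle
a,b,w=pickle.load(open('i0.pkl','rb'))
t=cv2.resize(b['frame'][145:250,160:365],(800,410),interpolation=cv2.INTER_CUBIC)  # x3.9
# dark scoop in top
f=b['frame'].astype(int); m=np.zeros(f.shape[:2],np.uint8); m[158:205,185:215]=(f[158:205,185:215].max(2)<110)
n,l,s,c=cv2.connectedComponentsWithStats(m); i=1+s[1:,4].argmax(); print('top',s[i],c[i])
cn=cv2.findContours((l==i).astype(np.uint8),0,2)[0][0]; r=cv2.minAreaRect(cn); print(r, plane(b,cv2.boxPoints(r),.1).round(3))
cv2.imwrite('pics/c.png',t[:,:,::-1])
s2=cv2.resize(a['frame'][125:305,160:330],(560,593),interpolation=cv2.INTER_CUBIC)
cv2.imwrite('pics/d.png',s2[:,:,::-1])
```

```text
top [185 158  30  43 564] [200.31028369 181.27304965]
((199.5, 179.0), (42.0, 29.0), 90.0) [[0.624 0.24  0.1  ]
 [0.626 0.148 0.1  ]
 [0.491 0.144 0.1  ]
 [0.49  0.234 0.1  ]]
```

View pics/c.png

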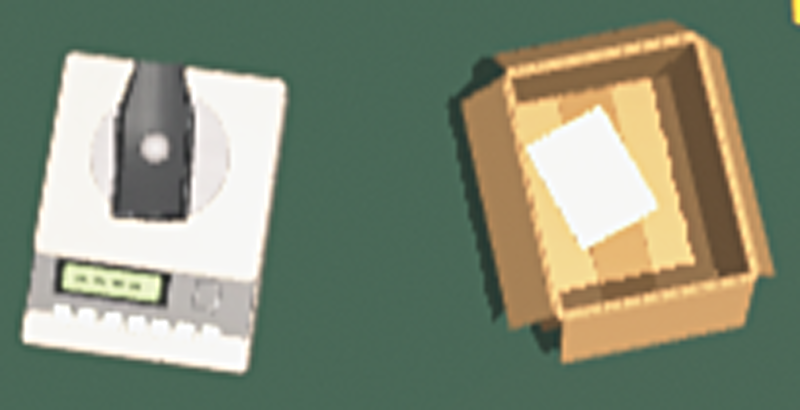

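View pics/d.png

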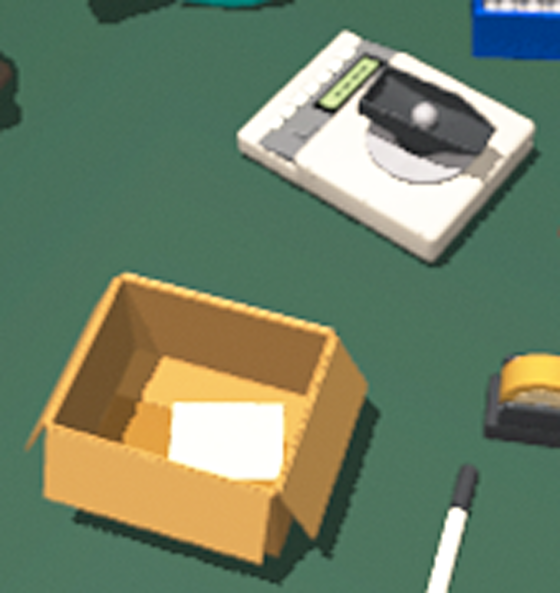

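The crops show the dark scoop with the ball at about (155,149) in the top crop, its lip away from the robot. The carton's rim corners are at about (560,318), (508,68), (697,35) and (752,275). The scene crop shows the same corners at (122,275), (335,328), (280,490) and (45,430).

Run:
```python
from h import *
import pickle
a,b,w=pickle.load(open('i0.pkl','rb'))
T=lambda p:(np.array(p,float)+.5)/3.902+[160,145]-.5
S=lambda p:(np.array(p,float)+.5)/3.294+[160,125]-.5
tc=[[560,318],[508,68],[697,35],[752,275],[155,149],[113,217],[187,219]]; sc=[[122,275],[335,328],[280,490],[45,430],[425,113],[385,68],[360,105]]
print(tri(b,T(tc),a,S(sc)).round(4))
P=plane(b,T(tc[:4]),.12);print(P.round(3),np.linalg.norm(np.roll(P,-1,0)-P,axis=1).round(3),P.mean(0))
e=P[1]-P[0]+P[2]-P[3];print('carton x yaw',np.degrees(np.arctan2(e[1],e[0])))
e=P[0]-P[3]+P[1]-P[2];print('carton y yaw',np.degrees(np.arctan2(e[1],e[0])))
print(plane(b,T(tc[4:5]),.0915),'lip',plane(b,T([[137,62],[184,64]]),.096),'back',plane(b,T([[113,217],[187,219]]),.108))
```

```text
[[ 0.4145 -0.1304  0.1214  0.0051]
 [ 0.6096 -0.0891  0.1339  0.0018]
 [ 0.6437 -0.2398  0.1254  0.0068]
 [ 0.4492 -0.2849  0.1155  0.0013]
 [ 0.5476  0.1935  0.0969  0.0051]
 [ 0.4887  0.2224  0.1039  0.0008]
 [ 0.4899  0.1648  0.1037  0.0051]]
[[ 0.413 -0.132  0.12 ]
 [ 0.612 -0.091  0.12 ]
 [ 0.643 -0.243  0.12 ]
 [ 0.449 -0.283  0.12 ]] [0.204 0.155 0.198 0.155] [ 0.52922497 -0.18742197  0.12      ]
carton x yaw 11.713589661526747
carton y yaw 102.39405254501513
[[0.54655481 0.19256573 0.0915    ]] lip [[0.61760644 0.20949268 0.096     ]
 [0.61664538 0.17113068 0.096     ]] back [[0.48781798 0.22150645 0.108     ]
 [0.48728913 0.16268129 0.108     ]]
```

Call:
{"method": "step_arm", "body": {
  "commands": [
    {"offset": [0.02, -0.03, 0.005], "twist": [0, 0, 0.007], "gripper": 0},
    {"offset": [0.06, -0.09, 0.01], "twist": [0, 0, 0.02], "gripper": 0},
    {"offset": [0.11, -0.17, 0.02], "twist": [0, 0, 0.04], "gripper": 0},
    {"offset": [0.17, -0.26, 0.03], "twist": [0, 0, 0.055], "gripper": 0},
    {"offset": [0.23, -0.36, 0.04], "twist": [0, 0, 0.07], "gripper": 0},
    {"offset": [0.29, -0.46, 0.05], "twist": [0, 0, 0.09], "gripper": 0},
    {"offset": [0.35, -0.56, 0.05], "twist": [0, 0, 0.105], "gripper": 0},
    {"offset": [0.42, -0.66, 0.05], "twist": [0, 0, 0.12], "gripper": 0},
    {"offset": [0.48, -0.75, 0.05], "twist": [0, 0, 0.13], "gripper": 0},
    {"offset": [0.54, -0.84, 0.05], "twist": [0, 0, 0.134], "gripper": 0}
  ]
}}

```text
t: 0.98
tcp_pos: [0.4782, 0.3004, 0.2219]
eef_rot: [-0.001, -3.142, -0.0]
wrist_force: [0.3, 0.5, -0.1]
width: 1.001
gripper_force: 0.0
```

Call:
{"method": "step_arm", "body": {
  "commands": [
    {"offset": [0.05, -0.07, 0], "twist": [0, 0, 0], "gripper": 0},
    {"offset": [0.09, -0.13, 0], "twist": [0, 0, 0], "gripper": 0},
    {"offset": [0.12, -0.18, 0], "twist": [0, 0, 0], "gripper": 0},
    {"offset": [0.13, -0.2, 0], "twist": [0, 0, 0], "gripper": 0},
    {"offset": [0.136, -0.215, 0], "twist": [0, 0, 0], "gripper": 0},
    {"offset": [0.136, -0.218, 0], "twist": [0, 0, 0], "gripper": 0},
    {"offset": [0.136, -0.218, 0], "twist": [0, 0, 0], "gripper": 0},
    {"offset": [0.136, -0.218, 0], "twist": [0, 0, 0], "gripper": 0},
    {"offset": [0.136, -0.218, 0], "twist": [0, 0, 0], "gripper": 0},
    {"offset": [0.136, -0.218, 0], "twist": [0, 0, 0], "gripper": 0}
  ]
}}

```text
t: 1.82
tcp_pos: [0.5317, 0.2161, 0.2221]
eef_rot: [0.0, 3.142, 0.0]
wrist_force: [0.2, -0.5, 0.9]
width: 1.003
gripper_force: 0.0
```

Run:
```python
from h import *
import pickle
w=grab('wrist');pickle.dump(w,open('w1.pkl','wb'));save(w,'w1.png')
s=manip.sense();print(s['t'],s['tcp_pos'],s['joints'],cv2.Rodrigues(s['eef_rot'])[0].round(3))
print(proj(w,[[.547,.192,.0915],[.617,.19,.096],[.488,.192,.108]]))
```

```text
1.8667 [0.53172513 0.21592701 0.22203831] [ 2.08950098e-01  4.92161033e-02  1.80914491e+00  1.23991768e-04
  1.28320649e+00 -1.36135429e+00] [[-1.     0.001 -0.   ]
 [ 0.001  1.     0.   ]
 [ 0.     0.    -1.   ]]
[[230.66423301 188.89114539]
 [229.98890015 253.24296796]
 [227.81509784 131.61115105]]
```

View pics/w1.png

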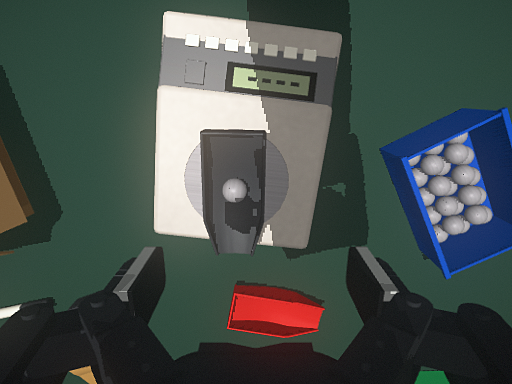

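The wrist view shows the grey scoop with the ball at (234,189), its back wall at about (202..267,130) and its lip at about (219..252,253). I'll centre over it and look from a second place.

Call:
{"method": "step_arm", "body": {
  "commands": [
    {"offset": [0.006, -0.01, -0.02], "twist": [0, 0, 0], "gripper": 0},
    {"offset": [0.015, -0.02, -0.05], "twist": [0, 0, 0], "gripper": 0},
    {"offset": [0.025, -0.035, -0.08], "twist": [0, 0, 0], "gripper": 0},
    {"offset": [0.033, -0.045, -0.11], "twist": [0, 0, 0], "gripper": 0},
    {"offset": [0.038, -0.053, -0.14], "twist": [0, 0, 0], "gripper": 0},
    {"offset": [0.038, -0.055, -0.15], "twist": [0, 0, 0], "gripper": 0},
    {"offset": [0.038, -0.055, -0.15], "twist": [0, 0, 0], "gripper": 0},
    {"offset": [0.038, -0.055, -0.15], "twist": [0, 0, 0], "gripper": 0},
    {"offset": [0.038, -0.055, -0.15], "twist": [0, 0, 0], "gripper": 0},
    {"offset": [0.038, -0.055, -0.15], "twist": [0, 0, 0], "gripper": 0}
  ]
}}

```text
t: 2.7
tcp_pos: [0.5479, 0.1934, 0.163]
eef_rot: [0.002, 3.14, 0.001]
wrist_force: [0.4, 0.4, -0.2]
width: 0.998
gripper_force: 0.0
```

Run:
```python
from h import *
import pickle
w=grab('wrist');pickle.dump(w,open('w2.pkl','wb'));save(w,'w2.png')
s=manip.sense();print(s['t'],s['tcp_pos'],cv2.Rodrigues(s['eef_rot'])[0].round(3))
```

```text
2.75 [0.54784232 0.19341868 0.163061  ] [[-1.     0.002  0.002]
 [ 0.002  1.     0.   ]
 [-0.002  0.    -1.   ]]
```

View pics/w2.png

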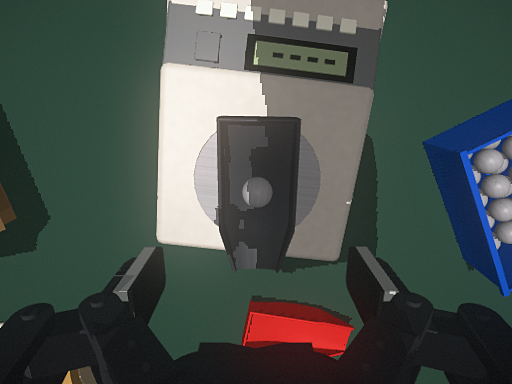

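The ball is at (257,192), the back wall's top corners are at (217,118) and (300,118), and the lip is at (236..279,270). The scoop is almost centred between the fingers.

Run:
```python
from h import *
import pickle
a,b,w0=pickle.load(open('i0.pkl','rb'));w1=pickle.load(open('w1.pkl','rb'));w2=pickle.load(open('w2.pkl','rb'))
p1=[[234.5,189],[201,131],[267,130],[219,253],[252,253]];p2=[[257,192],[217,118],[300,118],[235.5,269],[279,270]]
print(tri(w1,p1,w2,p2).round(4))
tb=(np.array([[155.5,149.5]]))/3.902+[160,145]-.5
print(tri(b,tb,w2,p2[:1]))
print(plane(w2,p2[:1],.0915),plane(w2,p2[1:3],.108),plane(w2,p2[3:],.096))
f=w2['frame'].astype(int);m=((f.min(2)>85)&(f.max(2)-f.min(2)<25)).astype(np.uint8);m2=np.zeros_like(m);m2[165:220,232:282]=m[165:220,232:282]
n,l,s,c=cv2.connectedComponentsWithStats(m2);print([(s[i].tolist(),c[i]) for i in range(1,n) if s[i,4]>50])
```

```text
[[5.479e-01 1.957e-01 9.100e-02 1.200e-03]
 [4.891e-01 1.654e-01 9.370e-02 3.000e-04]
 [4.889e-01 2.282e-01 9.060e-02 1.100e-03]
 [6.226e-01 1.766e-01 8.580e-02 1.000e-03]
 [6.087e-01 2.135e-01 1.109e-01 1.000e-04]]
[[0.5490173  0.19457121 0.08514923 0.00330211]]
[[0.54833205 0.19563609 0.0915    ]] [[0.48821275 0.16717044 0.108     ]
 [0.48825377 0.22600615 0.108     ]] [[0.61686565 0.17702104 0.096     ]
 [0.61787687 0.214765   0.096     ]]
[([242, 178, 29, 29, 637], array([256.02982732, 191.73783359]))]
```

Call:
{"method": "step_arm", "body": {
  "commands": [
    {"offset": [0, 0.001, -0.02], "twist": [0, 0, 0], "gripper": 0},
    {"offset": [0, 0.003, -0.05], "twist": [0, 0, 0], "gripper": 0},
    {"offset": [0, 0.004, -0.09], "twist": [0, 0, 0], "gripper": 0},
    {"offset": [0, 0.004, -0.13], "twist": [0, 0, 0], "gripper": 0},
    {"offset": [0, 0.004, -0.16], "twist": [0, 0, 0], "gripper": 0},
    {"offset": [0, 0.004, -0.19], "twist": [0, 0, 0], "gripper": 0},
    {"offset": [0, 0.004, -0.21], "twist": [0, 0, 0], "gripper": 0},
    {"offset": [0, 0.004, -0.22], "twist": [0, 0, 0], "gripper": 0},
    {"offset": [0, 0.004, -0.228], "twist": [0, 0, 0], "gripper": 0},
    {"offset": [0, 0.004, -0.228], "twist": [0, 0, 0], "gripper": 0}
  ],
  "force": 20
}}

```text
t: 3.58
tcp_pos: [0.5473, 0.1947, 0.0704]
eef_rot: [-0.003, -3.141, 0.0]
wrist_force: [0.1, -0.2, 0.0]
width: 0.998
gripper_force: 0.0
```

Call:
{"method": "step_arm", "body": {
  "commands": [
    {"offset": [0, 0, 0], "twist": [0, 0, 0], "gripper": 0.03},
    {"offset": [0, 0, 0], "twist": [0, 0, 0], "gripper": 0.06},
    {"offset": [0, 0, 0], "twist": [0, 0, 0], "gripper": 0.09},
    {"offset": [0, 0, 0], "twist": [0, 0, 0], "gripper": 0.12},
    {"offset": [0, 0, 0], "twist": [0, 0, 0], "gripper": 0.14},
    {"offset": [0, 0, 0], "twist": [0, 0, 0], "gripper": 0.16},
    {"offset": [0, 0, 0], "twist": [0, 0, 0], "gripper": 0.18},
    {"offset": [0, 0, 0], "twist": [0, 0, 0], "gripper": 0.2},
    {"offset": [0, 0, 0], "twist": [0, 0, 0], "gripper": 0.21},
    {"offset": [0, 0, 0], "twist": [0, 0, 0], "gripper": 0.22}
  ]
}}

```text
t: 4.42
tcp_pos: [0.5473, 0.1947, 0.0708]
eef_rot: [-0.003, -3.142, -0.0]
wrist_force: [-0.0, 0.4, 1.1]
width: 0.781
gripper_force: 0.0
```

Run:
```python
from h import *
import pickle
w=grab('wrist');pickle.dump(w,open('w3.pkl','wb'));save(w,'w3.png')
s=manip.sense();print(s['t'],s['tcp_pos'],s['width'],s['gripper_force'],s['wrist_force'])
```

```text
4.4667 [0.54731865 0.19471153 0.07078134] 0.7816252368526262 0.0 [ 0.0420501  -0.24280884 -0.18590567]
```

View pics/w3.png

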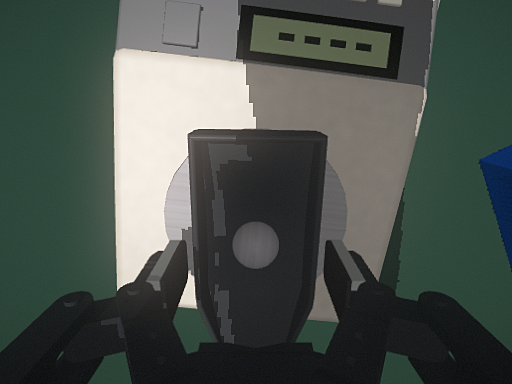

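The scoop sits symmetrically between the pads: walls at about 195 and 322, fingers at about 187 and 327, ball at (256,245). I'll close gently.

Call:
{"method": "step_arm", "body": {
  "commands": [
    {"offset": [0, 0, 0], "twist": [0, 0, 0], "gripper": 0.23},
    {"offset": [0, 0, 0], "twist": [0, 0, 0], "gripper": 0.24},
    {"offset": [0, 0, 0], "twist": [0, 0, 0], "gripper": 0.25},
    {"offset": [0, 0, 0], "twist": [0, 0, 0], "gripper": 0.26},
    {"offset": [0, 0, 0], "twist": [0, 0, 0], "gripper": 0.27},
    {"offset": [0, 0, 0], "twist": [0, 0, 0], "gripper": 0.28},
    {"offset": [0, 0, 0], "twist": [0, 0, 0], "gripper": 0.29},
    {"offset": [0, 0, 0], "twist": [0, 0, 0], "gripper": 0.3},
    {"offset": [0, 0, 0], "twist": [0, 0, 0], "gripper": 0.31},
    {"offset": [0, 0, 0], "twist": [0, 0, 0], "gripper": 0.32}
  ]
}}

```text
t: 5.3
tcp_pos: [0.5473, 0.1947, 0.0712]
eef_rot: [-0.003, -3.141, 0.0]
wrist_force: [-0.4, -1.1, 2.4]
width: 0.691
gripper_force: 21.2
```

Call:
{"method": "step_arm", "body": {
  "commands": [
    {"offset": [0, 0, 0], "twist": [0, 0, 0], "gripper": 0.34},
    {"offset": [0, 0, 0], "twist": [0, 0, 0], "gripper": 0.37},
    {"offset": [0, 0, 0], "twist": [0, 0, 0], "gripper": 0.4},
    {"offset": [0, 0, 0], "twist": [0, 0, 0], "gripper": 0.45},
    {"offset": [0, 0, 0], "twist": [0, 0, 0], "gripper": 0.5},
    {"offset": [0, 0, 0], "twist": [0, 0, 0], "gripper": 0.6},
    {"offset": [0, 0, 0], "twist": [0, 0, 0], "gripper": 0.7},
    {"offset": [0, 0, 0], "twist": [0, 0, 0], "gripper": 0.8},
    {"offset": [0, 0, 0], "twist": [0, 0, 0], "gripper": 0.9},
    {"offset": [0, 0, 0], "twist": [0, 0, 0], "gripper": 1}
  ],
  "force": 35
}}

```text
t: 6.13
tcp_pos: [0.5474, 0.1947, 0.0714]
eef_rot: [-0.003, -3.142, 0.0]
wrist_force: [-2.7, -0.8, 5.9]
width: 0.679
gripper_force: 36.9
```

```bash
cat > ball.py <<'E'
from h import *
w=grab('wrist');f=w['frame'];s=manip.sense()
g=cv2.GaussianBlur(f[:,:,1],(5,5),0)
c=cv2.HoughCircles(g[200:300,200:315],cv2.HOUGH_GRADIENT,1,60,param1=80,param2=12,minRadius=18,maxRadius=30)
print('ball px',None if c is None else c[0][0]+[200,200,0]); print(s['t'],s['tcp_pos'],s['width'],s['gripper_force'],s['wrist_force'].round(1),s['joints'].round(2))
E
python3 ball.py
```

```text
ball px [255.5        244.5         22.79999924]
6.1833 [0.54737481 0.19465568 0.0713644 ] 0.6840276236188626 36.91508728850749 [-2.9 -1.8  5.4] [ 0.17  0.22  1.91 -0.    1.01 -1.4 ]
```

Call:
{"method": "step_arm", "body": {
  "commands": [
    {"offset": [0, 0, 0.001], "twist": [0, 0, 0], "gripper": 1},
    {"offset": [0, 0, 0.003], "twist": [0, 0, 0], "gripper": 1},
    {"offset": [0, 0, 0.007], "twist": [0, 0, 0], "gripper": 1},
    {"offset": [0, 0, 0.012], "twist": [0, 0, 0], "gripper": 1},
    {"offset": [0, 0, 0.018], "twist": [0, 0, 0], "gripper": 1},
    {"offset": [0, 0, 0.024], "twist": [0, 0, 0], "gripper": 1},
    {"offset": [0, 0, 0.029], "twist": [0, 0, 0], "gripper": 1},
    {"offset": [0, 0, 0.033], "twist": [0, 0, 0], "gripper": 1},
    {"offset": [0, 0, 0.035], "twist": [0, 0, 0], "gripper": 1},
    {"offset": [0, 0, 0.036], "twist": [0, 0, 0], "gripper": 1}
  ]
}}

```text
t: 7.02
tcp_pos: [0.5475, 0.1948, 0.0855]
eef_rot: [0.003, 3.141, 0.0]
wrist_force: [0.3, -0.9, -1.5]
width: 0.682
gripper_force: 37.7
```

```bash
python3 ball.py
```

```text
ball px [255.5        244.5         22.89999962]
7.0667 [0.54744209 0.19475156 0.08543906] 0.681722472245011 37.67240621818928 [ 0.1  1.4 -1.5] [ 0.17  0.21  1.9   0.    1.03 -1.4 ]
```

Call:
{"method": "step_arm", "body": {
  "commands": [
    {"offset": [0, 0, 0.0], "twist": [0, 0, 0], "gripper": 1},
    {"offset": [0, 0, 0.0015], "twist": [0, 0, 0], "gripper": 1},
    {"offset": [0, 0, 0.005], "twist": [0, 0, 0], "gripper": 1},
    {"offset": [0, 0, 0.01], "twist": [0, 0, 0], "gripper": 1},
    {"offset": [0, 0, 0.019], "twist": [0, 0, 0], "gripper": 1},
    {"offset": [0, 0, 0.029], "twist": [0, 0, 0], "gripper": 1},
    {"offset": [0, 0, 0.042], "twist": [0, 0, 0], "gripper": 1},
    {"offset": [0, 0, 0.057], "twist": [0, 0, 0], "gripper": 1},
    {"offset": [0, 0, 0.073], "twist": [0, 0, 0], "gripper": 1},
    {"offset": [0, 0, 0.09], "twist": [0, 0, 0], "gripper": 1}
  ]
}}

```text
t: 7.9
tcp_pos: [0.5474, 0.1948, 0.1221]
eef_rot: [0.003, 3.141, 0.0]
wrist_force: [0.4, 0.4, -2.0]
width: 0.681
gripper_force: 37.7
```

Call:
{"method": "step_arm", "body": {
  "commands": [
    {"offset": [0, 0, 0.017], "twist": [0, 0, 0], "gripper": 1},
    {"offset": [0, 0, 0.033], "twist": [0, 0, 0], "gripper": 1},
    {"offset": [0, 0, 0.048], "twist": [0, 0, 0], "gripper": 1},
    {"offset": [0, 0, 0.061], "twist": [0, 0, 0], "gripper": 1},
    {"offset": [0, 0, 0.071], "twist": [0, 0, 0], "gripper": 1},
    {"offset": [0, 0, 0.08], "twist": [0, 0, 0], "gripper": 1},
    {"offset": [0, 0, 0.085], "twist": [0, 0, 0], "gripper": 1},
    {"offset": [0, 0, 0.0885], "twist": [0, 0, 0], "gripper": 1},
    {"offset": [0, 0, 0.09], "twist": [0, 0, 0], "gripper": 1},
    {"offset": [0, 0, 0.09], "twist": [0, 0, 0], "gripper": 1}
  ]
}}

```text
t: 8.73
tcp_pos: [0.5472, 0.1947, 0.1571]
eef_rot: [-0.003, -3.141, 0.0]
wrist_force: [0.6, -0.2, -1.2]
width: 0.68
gripper_force: 37.7
```

```bash
python3 ball.py
python3 - <<'E'
from h import *
save(grab('wrist'),'w4.png')
E
```

```text
ball px [255.5        244.5         22.79999924]
8.7833 [0.54717449 0.19468086 0.15691469] 0.6813832632575705 37.697146600694396 [ 0.6 -0.1 -1.5] [ 0.17  0.12  1.85 -0.    1.17 -1.4 ]
```

View pics/w4.png

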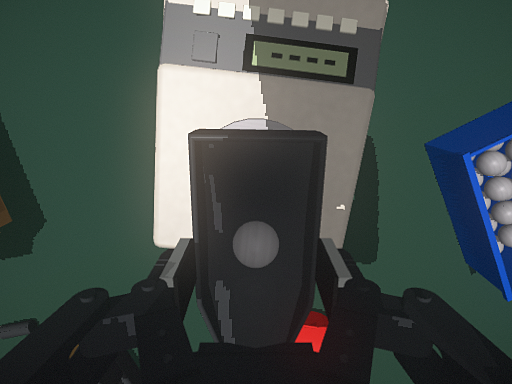

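Call:
{"method": "step_arm", "body": {
  "commands": [
    {"offset": [0, -0.0001, 0], "twist": [0, 0, -0.0001], "gripper": 1},
    {"offset": [-0.0001, -0.0008, 0], "twist": [0, 0, -0.0005], "gripper": 1},
    {"offset": [-0.0004, -0.0025, 0], "twist": [0, 0, -0.0016], "gripper": 1},
    {"offset": [-0.0009, -0.0058, 0], "twist": [0, 0, -0.0037], "gripper": 1},
    {"offset": [-0.0017, -0.0109, 0], "twist": [0, 0, -0.0069], "gripper": 1},
    {"offset": [-0.0028, -0.018, 0], "twist": [0, 0, -0.0114], "gripper": 1},
    {"offset": [-0.0043, -0.0273, 0], "twist": [0, 0, -0.0174], "gripper": 1},
    {"offset": [-0.0061, -0.0391, 0], "twist": [0, 0, -0.0249], "gripper": 1},
    {"offset": [-0.0083, -0.0533, 0], "twist": [0, 0, -0.0339], "gripper": 1},
    {"offset": [-0.0109, -0.0699, 0], "twist": [0, 0, -0.0445], "gripper": 1}
  ]
}}

```text
t: 9.67
tcp_pos: [0.5429, 0.1662, 0.1572]
eef_rot: [0.227, 3.133, -0.0]
wrist_force: [-1.3, 1.5, -1.0]
width: 0.681
gripper_force: 37.7
```

Call:
{"method": "step_arm", "body": {
  "commands": [
    {"offset": [-0.003, -0.019, 0], "twist": [0, 0, -0.0121], "gripper": 1},
    {"offset": [-0.0063, -0.0402, 0], "twist": [0, 0, -0.0256], "gripper": 1},
    {"offset": [-0.0099, -0.0635, 0], "twist": [0, 0, -0.0405], "gripper": 1},
    {"offset": [-0.0138, -0.0889, 0], "twist": [0, 0, -0.0566], "gripper": 1},
    {"offset": [-0.018, -0.1159, 0], "twist": [0, 0, -0.0738], "gripper": 1},
    {"offset": [-0.0225, -0.1444, 0], "twist": [0, 0, -0.092], "gripper": 1},
    {"offset": [-0.0271, -0.1741, 0], "twist": [0, 0, -0.1109], "gripper": 1},
    {"offset": [-0.0319, -0.2048, 0], "twist": [0, 0, -0.1305], "gripper": 1},
    {"offset": [-0.0367, -0.236, 0], "twist": [0, 0, -0.1504], "gripper": 1},
    {"offset": [-0.0416, -0.2676, 0], "twist": [0, 0, -0.1705], "gripper": 1}
  ]
}}

```text
t: 10.5
tcp_pos: [0.526, 0.0586, 0.1573]
eef_rot: [1.052, 2.96, -0.0]
wrist_force: [-0.2, 0.8, -1.8]
width: 0.679
gripper_force: 37.7
```

Call:
{"method": "step_arm", "body": {
  "commands": [
    {"offset": [-0.0049, -0.0316, 0], "twist": [0, 0, -0.0201], "gripper": 1},
    {"offset": [-0.0098, -0.0628, 0], "twist": [0, 0, -0.04], "gripper": 1},
    {"offset": [-0.0146, -0.0936, 0], "twist": [0, 0, -0.0596], "gripper": 1},
    {"offset": [-0.0192, -0.1233, 0], "twist": [0, 0, -0.0785], "gripper": 1},
    {"offset": [-0.0236, -0.1517, 0], "twist": [0, 0, -0.0967], "gripper": 1},
    {"offset": [-0.0278, -0.1787, 0], "twist": [0, 0, -0.1139], "gripper": 1},
    {"offset": [-0.0318, -0.2041, 0], "twist": [0, 0, -0.13], "gripper": 1},
    {"offset": [-0.0354, -0.2274, 0], "twist": [0, 0, -0.1449], "gripper": 1},
    {"offset": [-0.0387, -0.2486, 0], "twist": [0, 0, -0.1584], "gripper": 1},
    {"offset": [-0.0416, -0.2676, 0], "twist": [0, 0, -0.1705], "gripper": 1}
  ]
}}

```text
t: 11.33
tcp_pos: [0.5093, -0.0484, 0.1573]
eef_rot: [1.796, 2.577, -0.0]
wrist_force: [0.6, -1.1, -2.0]
width: 0.68
gripper_force: 37.7
```

Call:
{"method": "step_arm", "body": {
  "commands": [
    {"offset": [-0.0026, -0.0166, 0], "twist": [0, 0, -0.0106], "gripper": 1},
    {"offset": [-0.0048, -0.0308, 0], "twist": [0, 0, -0.0196], "gripper": 1},
    {"offset": [-0.0066, -0.0425, 0], "twist": [0, 0, -0.0271], "gripper": 1},
    {"offset": [-0.0081, -0.0519, 0], "twist": [0, 0, -0.0331], "gripper": 1},
    {"offset": [-0.0092, -0.059, 0], "twist": [0, 0, -0.0376], "gripper": 1},
    {"offset": [-0.01, -0.0641, 0], "twist": [0, 0, -0.0408], "gripper": 1},
    {"offset": [-0.0105, -0.0674, 0], "twist": [0, 0, -0.0429], "gripper": 1},
    {"offset": [-0.0107, -0.0691, 0], "twist": [0, 0, -0.044], "gripper": 1},
    {"offset": [-0.0109, -0.0698, 0], "twist": [0, 0, -0.0445], "gripper": 1},
    {"offset": [-0.0109, -0.0699, 0], "twist": [0, 0, -0.0445], "gripper": 1}
  ]
}}

```text
t: 12.17
tcp_pos: [0.5053, -0.0751, 0.1572]
eef_rot: [-1.966, -2.45, -0.0]
wrist_force: [-0.1, 0.2, -1.5]
width: 0.682
gripper_force: 37.7
```

```bash
python3 ball.py
python3 - <<'E'
from h import *
import pickle
a=grab('scene');b=grab('top');w=grab('wrist');pickle.dump((a,b,w),open('i5.pkl','wb'))
cv2.imwrite('pics/e.png',np.hstack([cv2.resize(w['frame'],(400,300)),cv2.resize(b['frame'][145:250,260:400],(400,300))])[:,:,::-1])
E
```

```text
ball px [254.5        244.5         23.39999962]
12.2167 [ 0.50535092 -0.07513064  0.15717832] 0.6796471824763777 37.698431868629996 [-0.1 -0.5 -0.9] [-0.35 -0.04  2.02  0.    1.16 -0.56]
```

View pics/e.png

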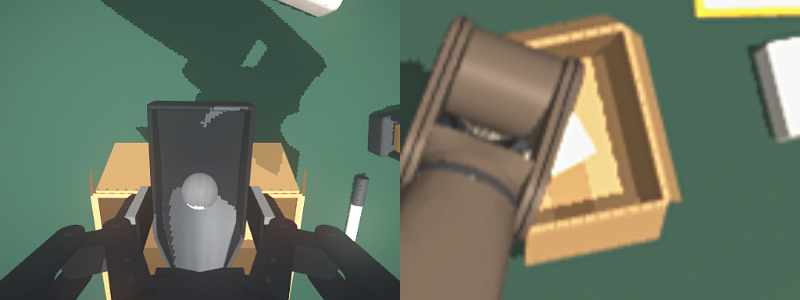

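The wrist view shows the ball still mid-dish at about (200,188) and the scoop centred and square over the carton's near rim, which runs along row 194 from 93 to 305. I'll hold one call to settle and hand in.

Call:
{"method": "step_arm", "body": {
  "commands": [
    {"offset": [0, 0, 0], "twist": [0, 0, 0], "gripper": 1},
    {"offset": [0, 0, 0], "twist": [0, 0, 0], "gripper": 1},
    {"offset": [0, 0, 0], "twist": [0, 0, 0], "gripper": 1},
    {"offset": [0, 0, 0], "twist": [0, 0, 0], "gripper": 1},
    {"offset": [0, 0, 0], "twist": [0, 0, 0], "gripper": 1},
    {"offset": [0, 0, 0], "twist": [0, 0, 0], "gripper": 1},
    {"offset": [0, 0, 0], "twist": [0, 0, 0], "gripper": 1},
    {"offset": [0, 0, 0], "twist": [0, 0, 0], "gripper": 1},
    {"offset": [0, 0, 0], "twist": [0, 0, 0], "gripper": 1},
    {"offset": [0, 0, 0], "twist": [0, 0, 0], "gripper": 1}
  ]
}}

```text
t: 13.2
tcp_pos: [0.5053, -0.0753, 0.1572]
eef_rot: [-1.966, -2.45, 0.0]
wrist_force: [-0.2, -0.5, -0.9]
width: 0.678
gripper_force: 37.7
```

```bash
python3 ball.py; python3 -c "
from cell import manip
print(manip.finish_job())"
```

```text
ball px [255.5 244.5  23.5]
13.25 [ 0.50532577 -0.07527666  0.15719666] 0.6808024291315571 37.69872281496646 [ 0.3 -0.4 -1.7] [-0.35 -0.04  2.02  0.    1.16 -0.56]
the job is handed in; nothing more can be done
None
```

The job is handed in at 13 s with no verdict returned: the scoop is still gripped and level, its lip square over the carton's balance-side edge about 4 cm above the rim, and the ball in the middle of the dish.

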